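# Tip the parts tray to its tagged corner and hold it over the mat

### The arm

A 6-joint arm with a two-finger parallel gripper is mounted at the origin on the work surface. World frame = base frame: x ahead of the robot, y to its left, z up, the work surface at z = 0. Lengths are in mm, angles in rad, forces in N, time in s.
With the tool pointing down it reaches from about 300 to 775 mm from the base axis. Payload 14.6 kg.
Tool frame: the origin (TCP) lies midway between the tips of the shut fingers; the grasp point (between the pads) lies 19 mm behind it; z points along the fingers, y is the line along which they close (so a half turn about z gives the same grasp; the last joint's range is limited). The gripper opens to 85 mm and grips with 20 to 120 N. Pads are 22 mm wide; open, the fingers measure 114 mm over their backs; the gripper's body (76 mm by 85 mm) begins 54 mm behind the grasp point. The pads swing forward as they close: fully open they stand 13 mm farther back than shut.
Start: joints at [1.276, 0.3, 1.521, -0, 1.321, -0.067], TCP at [124.207, 535.782, 231.281] pointing down, gripper open.
Joint ranges: [-3.03, 3.03], [-0.79, 2.21], [0.23, 2.52], [-1.04, 4.18], [0, 3.07], [-2.55, 2.55]. Speed limits (rad/s): [2.22, 2.22, 2.57, 3.14, 3.14, 3.14].

### API

Orientations are given as a unit quaternion [w, x, y, z].
In Python, from rig import bot, cams, hand gives the robot as it stands (bot), with the cameras (cams) and the gripper (hand). Calls block until the motion is done:
- bot.move_to(position, orientation): joint-space move of the TCP to a pose.
- bot.servo_line(position, attitude=None, speed=150, until_force=None): straight line of the TCP; attitude=None keeps the orientation; speed is the mean speed in mm/s. With until_force (N) it stops when the force on the tool has changed by that much, and returns True; else False.
- bot.move_joints(angles): joint-space move.
- hand.move_gripper(opening, grip_force=None): finger opening in mm; grip_force is the grip in N (None keeps the last); returns when the fingers have stopped.
- bot.dwell(seconds).
- bot.ik(position, orientation): joint angles nearest the present ones, or None.
- bot.read_state(): the state.
- cams.read_camera(name): name is "scene" or "top" or "wrist"; returns a dict with "image" (420x560x3 uint8, blue, green, red), "fovy" (degrees; the focal length in pixels is half the picture's height over the tangent of half this angle, whatever the lens; pixels are square), "cx", "cy" (the principal point, pixels), "eye" and "attitude" of the camera in the world; the wrist camera has in their place "mount" (4x4, takes a point from camera to tool coordinates, whose origin is the TCP and whose axes are the flange's). Camera axes: x right, y down, z forward; pixel columns grow to the right and rows downward; lengths in mm; the calibration is good to about 2 mm. A picture is of the moment at which its call begins: read the wrist's pose just before it. There is no depth.
A pose or a line that the arm cannot do raises bot.MotionError and nothing moves.
- bot.finish_job(): hands the job in; it is judged then, once.
The state is a dict: "clock": time; "joint_positions": joint angles; "qvel": joint speeds; "effort": joint torques, N m; "ee_pos": TCP position; "tool_rot": TCP orientation; "ft_force": force on the tool from outside, world axes, zero at the start; "moment": the same for the moment, N m; "grip_width": finger opening in mm; "grip_force": force on a finger pad.
Only numpy, scipy, OpenCV 4.12 (cv2) and the standard library are available. Lean on these libraries where they do the work, as an engineer would, in place of code of your own. Each camera call takes 0.05 s, during which the arm holds its last target. There are 200 camera calls.

### The job

The loose parts in the blue tray have to be counted: pick the tray up by its handle, hold it in the air over the green mat about 15 cm above the bench, and tilt it by roughly 25 to 30 degrees so that the yellow-tagged corner is the lowest and all four loose parts slide together into that corner. Finish while still holding the tray there, tilted and still, with nothing else carrying it. Spill nothing and leave the multimeter, spool and jar where they are.

Things in the scene. Friction and masses are not known exactly. Their poses are not given: they have to be found in the camera images.
- tray: Blue open square parts tray, 180 x 180 mm outside, walls 4 mm thick and 45 mm high, floor 4 mm, about 0.3 kg, loose on the bench. Two upright straps stand on the outside of its -y and +y walls (30 mm wide along x) and carry a fixed black bridge handle that runs along the tray's y axis above its middle. Origin: centre of the underside; z up out of the tray; x and y square to the walls.
- handle (a point): Middle of the handle bar: 108 mm above the tray's underside, straight above its centre. The bar is 14 mm wide (along tray x), 20 mm tall and 180 mm long between the straps (along tray y), so from above it is pinched across tray x. It is 63 mm above the tray's rim.
- tag: Yellow tag wrapped over the tray's (+x,+y) corner (50 mm along each wall, and a yellow patch on the floor inside that corner), fixed to the tray. Origin: outer foot of that corner, at tray (90, 90, 0) mm; its x axis points outward along the tray's diagonal, z is the tray's z.
- corner_in (a point): The inner corner of the tray at the yellow tag, on the tray's floor: tray (86, 86, 4) mm.
- mat: Green square mat printed flat on the bench, 280 x 280 mm, 1 mm thick, fixed. Origin: its centre; x and y along its sides.
- multimeter: Orange hand multimeter lying on the bench, 150 x 80 x 34 mm. Origin: centre of the underside. Leave alone.
- spool: White and silver solder spool standing on the bench, 60 mm across, 46 mm high. Origin: centre of the underside. Leave alone.
- fluxjar: Amber glass jar with a black cap, 54 mm across, 60 mm high. Origin: centre of the underside. Leave alone.
- sink1: Loose silver finned heat sink, 26 x 22 mm, 14 mm high, about 20 g, lying on the tray's floor. Origin: centre of its underside. It slides on the tray once the floor slopes by about 10 degrees; parts that lie against a wall slide on along it to the corner only from about 20 degrees of tilt straight towards that corner (down the diagonal).
- relay1: Loose orange relay block, 22 x 17 mm, 16 mm high, about 20 g, lying on the tray's floor. Origin: centre of its underside. Slides like the heat sinks.
- sink2: Loose silver finned heat sink, 26 x 22 mm, 14 mm high, about 20 g, lying on the tray's floor. Origin: centre of its underside. It slides on the tray once the floor slopes by about 10 degrees; parts that lie against a wall slide on along it to the corner only from about 20 degrees of tilt straight towards that corner (down the diagonal).
- relay2: Loose orange relay block, 22 x 17 mm, 16 mm high, about 20 g, lying on the tray's floor. Origin: centre of its underside. Slides like the heat sinks.

How it is judged:
By the outcome, as a careful person would: the job done as asked, in the order asked, and still so for the second after the job is handed in, while the arm keeps its last pose, push and grip.
It also fails if it takes over 43 s, if anything falls off the work surface, if the arm or the gripper's body presses on something with over 40 N, if the wrist force passes 120 N, or if a joint passes its speed limit or range.

## Working session

There is one attempt and no reset: what is moved stays moved. The work goes in short steps, each a Python script; the robot and the scene stay as the last script left them, time stands still between calls to the robot, and variables do not carry over. Pictures are saved under pics/ and viewed, at most 10 in all, crops included, and the job is handed in when it is done.

```bash
ls; mkdir -p pics
python3 - <<'E'
from rig import bot, cams, hand
import cv2
for n in("top","scene"):
    c=cams.read_camera(n); cv2.imwrite(f"pics/{n}0.png",c["image"]); print(n,c["fovy"],c["cx"],c["cy"],c["eye"],c["attitude"],[k for k in c])
s=bot.read_state();print(s["clock"],s["tool_rot"],s["ft_force"])
E
```

```text
pics
rig.py
top 53.05983919504836 287.1056004545243 208.62496232771616 [ 441.73827827   37.66637468 1093.17696593] [ 0.04045969 -0.69983907  0.71093856 -0.05616627] ['image', 'fovy', 'cx', 'cy', 'eye', 'attitude']
scene 46.901132444259865 288.79677743649694 206.25128658872518 [1148.09987624  -34.33655652  969.81023723] [-0.21475373  0.70263414  0.65188737 -0.18769379] ['image', 'fovy', 'cx', 'cy', 'eye', 'attitude']
0.1 [-1.07860349e-04  1.13649919e-01  9.93520711e-01 -5.30333972e-04] [ 0.0898648  -0.38302113 -0.504581  ]
```

View pics/top0.png

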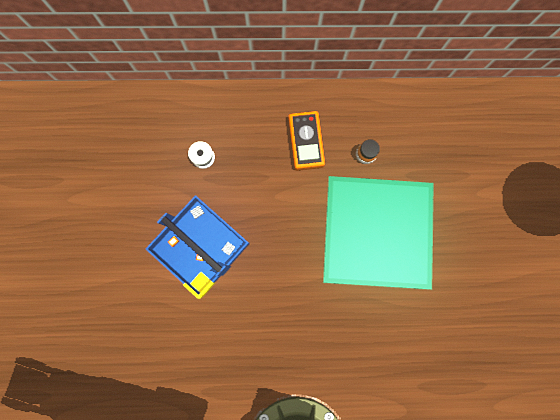

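View pics/scene0.png

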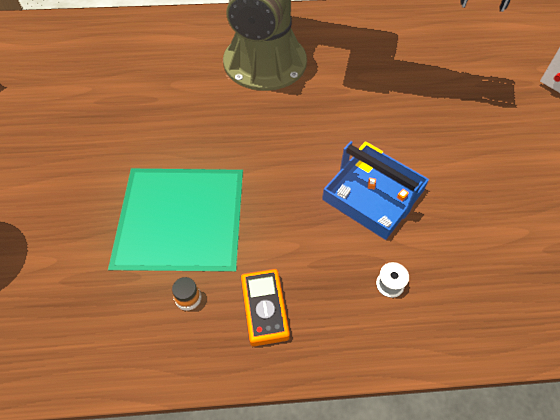

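The top view shows the tray at about (198,248). Its handle runs from (162,218) to (220,268), the yellow corner is at (199,290), and the mat is centred near (380,233). So tray +x points image lower-left and +y lower-right.

```bash
cat > h.py <<'E'
import numpy as np, cv2
from rig import bot, cams, hand
from scipy.spatial.transform import Rotation as R
def rot(q): return R.from_quat(np.roll(q,-1))
def quat(r): return np.roll(r.as_quat(),1)
def pose(c):
    if "eye" in c: return np.array(c["eye"]),rot(c["attitude"]).as_matrix()
def ray(c,px,pose_):
    f=c["image"].shape[0]/2/np.tan(np.radians(c["fovy"]/2))
    p=np.atleast_2d(px).astype(float)
    d=np.c_[(p[:,0]-c["cx"])/f,(p[:,1]-c["cy"])/f,np.ones(len(p))]
    return d@pose_[1].T
def onplane(c,px,z):
    P=pose(c); d=ray(c,px,P); return P[0]+d*((z-P[0][2])/d[:,2])[:,None]
def big(m,win=None):
    m=m.astype(np.uint8)
    if win: w=np.zeros_like(m); x0,y0,x1,y1=win; w[y0:y1,x0:x1]=1; m=m*w
    return max(cv2.findContours(m,cv2.RETR_EXTERNAL,cv2.CHAIN_APPROX_NONE)[0],key=cv2.contourArea)
E
python3 - <<'E'
from h import *
np.set_printoptions(precision=1,suppress=True)
for n,win in(("top",(140,190,255,305)),("scene",(315,135,435,245))):
    c=cams.read_camera(n); hsv=cv2.cvtColor(c["image"],cv2.COLOR_BGR2HSV); b=c["image"].astype(int)
    g=big(cv2.inRange(hsv,(70,90,90),(92,255,255)))
    m=cv2.boxPoints(cv2.minAreaRect(g)) if n=="top" else cv2.approxPolyDP(g,8,True)[:,0]
    M=onplane(c,m,1); print(n,"mat",M.tolist(),M.mean(0))
    k=big((b.max(2)<70),win)
    r=cv2.minAreaRect(k); print("handle px",r,cv2.contourArea(k))
    bp=cv2.boxPoints(r); print(onplane(c,bp,118), onplane(c,bp,118).mean(0))
    y=big(cv2.inRange(hsv,(24,150,120),(34,255,255)),win); print("yellow",y[:,0].min(0),y[:,0].max(0))
    if n=="top":
        bl=cv2.inRange(hsv,(100,120,60),(125,255,255))|cv2.inRange(hsv,(24,150,120),(34,255,255))
        q=big(bl,win); print("tray",onplane(c,cv2.boxPoints(cv2.minAreaRect(q)),45))
    v=c["image"].copy(); cv2.drawContours(v,[k],-1,(0,0,255),1); cv2.drawContours(v,[y],-1,(255,0,255),1)
    x0,y0,x1,y1=win; cv2.imwrite(f"pics/c_{n}.png",cv2.resize(v[y0:y1,x0:x1],None,fx=4,fy=4,interpolation=0))
E
```

```text
top mat [[398.20570644688996, -76.2020221156937, 1.0], [677.9437970078092, -99.65970078508786, 1.0], [658.4154036365792, -388.05291736058126, 1.0], [378.3781837597401, -354.505460577019, 1.0]] [ 528.2 -229.6    1. ]
handle px ((171.6583709716797, 222.32579040527344), (17.018619537353516, 1.2108107805252075), 42.27368927001953) 3.0
[[560.1 298.6 118. ]
 [562.2 296.7 118. ]
 [535.1 267.2 118. ]
 [533.  269.  118. ]] [547.6 282.9 118. ]
yellow [183 273] [213 298]
tray [[503.3 385.5  45. ]
 [642.7 262.7  45. ]
 [498.7 107.   45. ]
 [364.3 231.1  45. ]]
scene mat [[380.84648559892537, -353.03797616104436, 1.0], [655.1124661495032, -376.25980471071307, 1.0], [677.467733974162, -99.52053355216253, 1.0000000000001137], [402.61603164536086, -76.75586119641585, 1.0]] [ 529.  -226.4    1. ]
handle px ((381.3206481933594, 167.1700439453125), (78.61210632324219, 8.954750061035156), 30.141386032104492) 510.5
[[455.  163.4 118. ]
 [432.8 177.  118. ]
 [554.1 308.8 118. ]
 [573.7 294.4 118. ]] [503.9 235.9 118. ]
yellow [356 161] [372 171]
```

View pics/c_top.png

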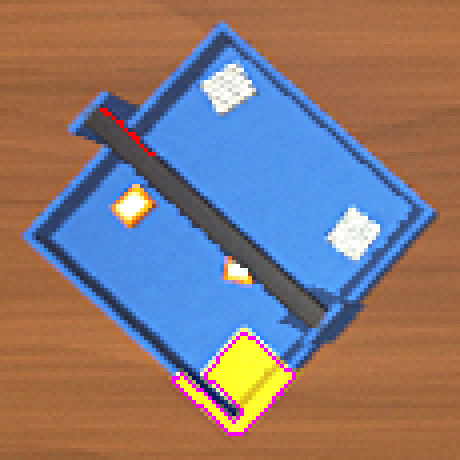

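The crop shows the grey-black bar running from crop (100,112) to (320,318), which is image (165,218) to (220,269). The yellow corner is at the bottom and the four parts sit apart from each other. My dark threshold was too tight, so I'll redo the handle with a low-chroma mask and plan the tilt poses in the same run.

Run:
```python
from h import *
np.set_printoptions(precision=1,suppress=True)
L={}
for n,win in(("top",(140,190,255,305)),("scene",(335,140,435,200))):
    c=cams.read_camera(n); b=c["image"].astype(int)
    k=big((b.max(2)<100)&(b.max(2)-b.min(2)<25),win)
    r=cv2.minAreaRect(k); print(r,cv2.contourArea(k)); bp=cv2.boxPoints(r)
    W=onplane(c,bp,118); e=[W[1]-W[0],W[2]-W[1]]; e=max(e,key=np.linalg.norm)
    print(n,W.mean(0),[np.linalg.norm(W[1]-W[0]),np.linalg.norm(W[2]-W[1])],"ang",np.degrees(np.arctan2(e[1],e[0])))
# reach: tool frame relative to tray: z down, y along +-tray x
ty=np.radians(0)
for s in(1,-1):
  T0=np.array([[0,s,0],[s,0,0],[0,0,-1]]).astype(float)  # columns tool axes in tray: x=s*y_t, y=s*x_t
  T0=np.c_[[0,s,0],[s,0,0],[0,0,-1]].astype(float); assert np.linalg.det(T0)>0
  print(s,"pick",bot.ik([500,245,89],quat(R.from_matrix(R.from_euler('z',137,degrees=True).as_matrix()@T0))))
  for d in range(0,360,30):
    Rl=R.from_euler('z',d-45,degrees=True)
    ax=[-np.sin(np.radians(d)),np.cos(np.radians(d)),0]
    Rt=R.from_rotvec(np.radians(27.5)*np.array(ax))*Rl
    h=np.array([528,-228,155])+Rt.apply([0,0,108]); M=Rt.as_matrix()@T0
    tcp=h+19*M[:,2]
    a=bot.ik([528,-228,300],quat(R.from_matrix(Rl.as_matrix()@T0))); q=bot.ik(tcp,quat(R.from_matrix(M)))
    print(d, None if a is None else np.round(a,2), None if q is None else np.round(q,2))
```

```text
((191.11949157714844, 243.7920379638672), (76.48060607910156, 7.431695461273193), 41.18592834472656) 405.0
top [497.6 237.7 118. ] [np.float64(16.926896461338547), np.float64(178.32996970025053)] ang -131.4797088439408
((381.33203125, 167.48866271972656), (79.24817657470703, 9.786258697509766), 30.425783157348633) 618.5
scene [504.7 235.7 118. ] [np.float64(28.389171092797625), np.float64(180.61799210651128)] ang 47.02012198087458
1 pick [ 0.4  0.5  1.6 -0.   1.  -2. ]
0 [-0.5  0.3  1.3 -0.   1.5  0.3] [-0.4  0.7  1.  -0.2  1.9  0.4]
30 [-0.5  0.3  1.3 -0.   1.5 -0.2] [-0.3  0.6  1.1 -0.3  1.7 -0. ]
60 [-0.5  0.3  1.3 -0.   1.5 -0.7] [-0.2  0.5  1.4 -0.5  1.5 -0.4]
90 [-0.5  0.3  1.3 -0.   1.5 -1.3] [-0.2  0.3  1.6 -0.5  1.2 -0.8]
120 [-0.5  0.3  1.3 -0.   1.5 -1.8] [-0.3  0.1  1.8 -0.4  0.9 -1.4]
150 [-0.5  0.3  1.3 -0.   1.5 -2.3] [-0.5  0.   1.9 -0.1  0.7 -2.3]
180 None None
210 None [-0.7  0.2  1.7  0.5  1.1  2.5]
240 [-0.5  0.3  1.3 -0.   1.5  2.4] [-0.7  0.4  1.5  0.5  1.4  2. ]
270 [-0.5  0.3  1.3 -0.   1.5  1.9] [-0.7  0.6  1.2  0.4  1.7  1.6]
300 [-0.5  0.3  1.3 -0.   1.5  1.4] [-0.6  0.7  1.   0.2  1.9  1.3]
330 [-0.5  0.3  1.3 -0.   1.5  0.8] [-0.5  0.7  0.9  0.   1.9  0.8]
-1 pick [ 0.4  0.5  1.6 -0.   1.   1.1]
0 None None
30 None None
60 [-0.5  0.3  1.3 -0.   1.5  2.4] None
90 [-0.5  0.3  1.3 -0.   1.5  1.9] [-0.2  0.3  1.6 -0.5  1.2  2.3]
120 [-0.5  0.3  1.3 -0.   1.5  1.4] [-0.3  0.1  1.8 -0.4  0.9  1.8]
150 [-0.5  0.3  1.3 -0.   1.5  0.8] [-0.5  0.   1.9 -0.1  0.7  0.9]
180 [-0.5  0.3  1.3 -0.   1.5  0.3] [-0.6  0.1  1.9  0.4  0.8 -0. ]
210 [-0.5  0.3  1.3 -0.   1.5 -0.2] [-0.7  0.2  1.7  0.5  1.1 -0.7]
240 [-0.5  0.3  1.3 -0.   1.5 -0.7] [-0.7  0.4  1.5  0.5  1.4 -1.1]
270 [-0.5  0.3  1.3 -0.   1.5 -1.3] [-0.7  0.6  1.2  0.4  1.7 -1.5]
300 [-0.5  0.3  1.3 -0.   1.5 -1.8] [-0.6  0.7  1.   0.2  1.9 -1.9]
330 [-0.5  0.3  1.3 -0.   1.5 -2.3] [-0.5  0.7  0.9  0.   1.9 -2.3]
```

```bash
cat >> h.py <<'E'
T0=np.c_[[0,-1,0],[-1,0,0],[0,0,-1]].astype(float)   # tool axes in the tray frame
def tool(center,heading,tilt,hz=108):
    """TCP pose for tray origin at center, its (+x,+y) diagonal heading (deg) and lowered by tilt (deg)"""
    d=np.radians(heading)
    Rt=R.from_rotvec(np.radians(tilt)*np.array([-np.sin(d),np.cos(d),0]))*R.from_euler('z',heading-45,degrees=True)
    M=Rt.as_matrix()@T0
    return np.array(center)+Rt.apply([0,0,hz])+19*M[:,2], quat(R.from_matrix(M))
E
python3 - <<'E'
from h import *
np.set_printoptions(precision=2,suppress=True)
p,q=tool([498,237.5,0],138.5+45,0)
hand.move_gripper(85)
bot.move_to(p+[0,0,110],q)
f0=bot.read_state()["ft_force"]
print(bot.servo_line(p,speed=80,until_force=15))
hand.move_gripper(0,grip_force=100)
s=bot.read_state(); print(s["clock"],s["ee_pos"],s["grip_width"],s["grip_force"],s["ft_force"]-f0)
bot.servo_line(p+[0,0,60],speed=50); bot.dwell(.3)
s=bot.read_state(); print(s["clock"],s["ee_pos"],s["grip_width"],s["grip_force"],s["ft_force"]-f0,s["moment"])
for n in("top","scene"):
    cv2.imwrite(f"pics/lift_{n}.png",cams.read_camera(n)["image"])
a=cv2.imread("pics/lift_top.png")[150:330,100:300]; b=cv2.imread("pics/lift_scene.png")[80:260,270:470]
cv2.imwrite("pics/lift.png",cv2.resize(np.hstack([a,b]),None,fx=2,fy=2))
E
```

```text
False
4.45 [497.97 237.58  89.08] 12.364665030003264 97.36886501312256 [-0.04  0.08  1.97]
6.1 [498.   237.49 148.93] 12.238348566820143 97.47367143630981 [ 0.86  0.49 -4.18] [ 0.    0.02 -0.02]
```

View pics/lift.png

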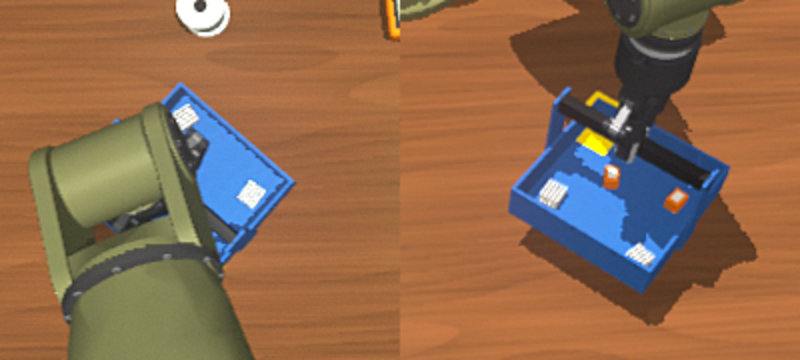

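The tray is up and level, held mid-handle: the force changed by about 4 N, and all four parts are visible in the right half of the picture. Next I'll carry it level to the mat and tilt it slowly.

Run:
```python
from h import *
np.set_printoptions(precision=2,suppress=True)
C=[528,-228,155]
p,q=tool([498,237.5,155],183.5,0); bot.servo_line(p,speed=80)
p,q=tool(C,240,0); bot.servo_line(p,q,speed=130); bot.dwell(.3)
s=bot.read_state(); print(s["clock"],s["ee_pos"],s["grip_width"],s["ft_force"])
for t,v in((14,15),(28,12)):
    p,q=tool(C,240,t); bot.servo_line(p,q,speed=v)
bot.dwell(1.0)
s=bot.read_state(); print(s["clock"],s["ee_pos"],s["grip_width"],s["ft_force"],s["moment"])
ims=[cams.read_camera(n)["image"] for n in("top","scene","wrist")]
for n,i in zip("tsw",ims): cv2.imwrite(f"pics/tilt_{n}.png",i)
a=ims[0][140:340,280:480]; b=ims[1][80:280,80:280]
cv2.imwrite("pics/tilt.png",cv2.resize(np.hstack([a,b]),None,fx=2,fy=2,interpolation=cv2.INTER_CUBIC))
```

```text
11.5833 [ 528.03 -227.97  244.03] 12.262207967487951 [ 0.47 -0.18 -4.21]
16.1417 [ 507.1  -264.19  233.59] 12.465619748454431 [ 0.69 -0.39 -5.16] [-0.61  0.4  -0.05]
```

View pics/tilt.png

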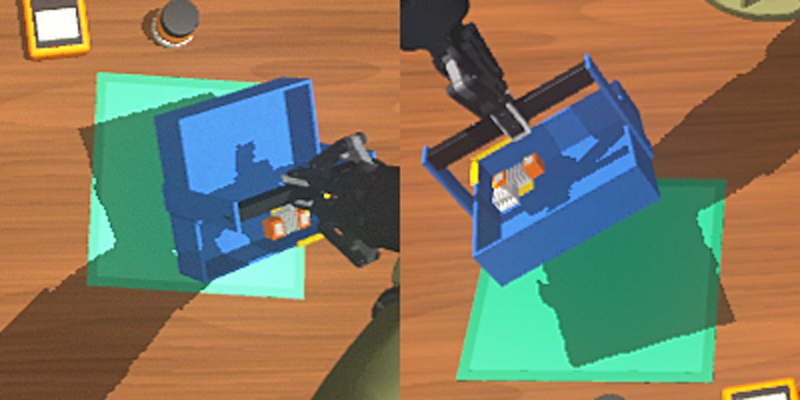

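View pics/tilt_w.png

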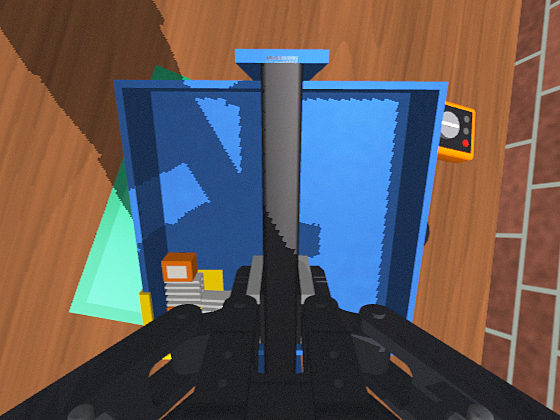

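All four parts have slid into a cluster at the yellow corner, in the scene half around (490–540, 155–205). I'll measure the real tilt and the part positions in tray coordinates.

Run:
```python
from h import *
np.set_printoptions(precision=1,suppress=True)
s=bot.read_state(); c=cams.read_camera("scene"); w=cams.read_camera("wrist")
Rt=rot(s["tool_rot"]).as_matrix(); P=np.array(s["ee_pos"]); Mt=Rt@T0.T; O=P-19*Rt[:,2]-Mt@[0,0,108]
print("origin",O,"nominal tilt",np.degrees(np.arccos(Mt[2,2])))
v=c["image"].copy(); ww=w["image"].copy()
mt=np.array(w["mount"]); wp=(P+Rt@mt[:3,3],Rt@mt[:3,:3])
def proj(c,p,X):
    f=210/np.tan(np.radians(c["fovy"]/2)); y=(X-p[0])@p[1]
    return np.c_[c["cx"]+f*y[:,0]/y[:,2],c["cy"]+f*y[:,1]/y[:,2]]
# check drawing: expected rim + floor corners and 50 mm ticks on the floor
def mark(img,c,p,S):
    img=cv2.resize(img,None,fx=S,fy=S,interpolation=cv2.INTER_CUBIC)
    for pts,col in(([[90,90,45],[-90,90,45],[-90,-90,45],[90,-90,45]],(0,0,255)),([[86,86,4],[36,86,4],[36,36,4],[86,36,4]],(255,0,255))):
        cv2.polylines(img,[np.int32(S*(proj(c,p,O+np.array(pts)@Mt.T)+.5))],True,col,1)
    return img
A=mark(v,c,pose(c),4)[4*100:4*250,4*80:4*230]; B=mark(ww,w,wp,2)[2*220:2*420,2*100:2*350]
cv2.imwrite("pics/m_s.png",A); cv2.imwrite("pics/m_w.png",B)
```

```text
origin [ 528. -228.  155.] nominal tilt 27.99978407303592
```

View pics/m_s.png

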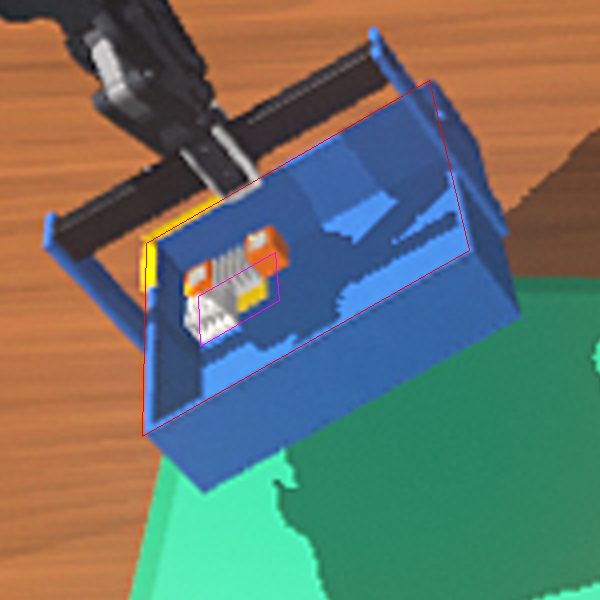

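View pics/m_w.png

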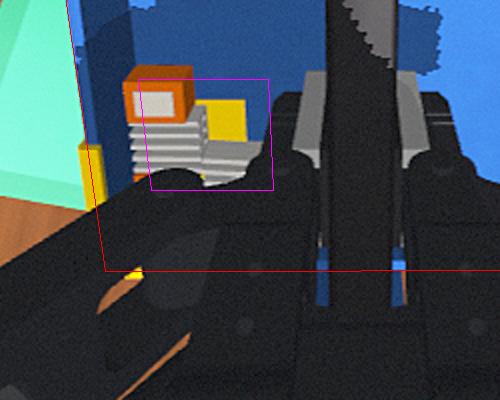

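Run:
```python
from h import *
np.set_printoptions(precision=1,suppress=True)
s=bot.read_state(); c=cams.read_camera("scene"); w=cams.read_camera("wrist")
Rt=rot(s["tool_rot"]).as_matrix(); P=np.array(s["ee_pos"]); Mt=Rt@T0.T; O=P-19*Rt[:,2]-Mt@[0,0,108]
mt=np.array(w["mount"]); wp=(P+Rt@mt[:3,3],Rt@mt[:3,:3])
def tr(c,p,px,z):
    d=ray(c,px,p)@Mt; e=(p[0]-O)@Mt; return e+d*((z-e[2])/d[:,2])[:,None]
sc=lambda l:np.array(l)/4+[80,100]
print("scene relay labels z20",tr(c,pose(c),sc([[258,240],[200,275]]),20))
print("scene sinks z18",tr(c,pose(c),sc([[230,262],[208,312]]),18))
print("scene yellow patch inner corner z4, blue corner floor",tr(c,pose(c),sc([[268,285],[240,312]]),4))
print("wrist label",tr(w,wp,[[176.5,272.5]],20))
```

```text
scene relay labels z20 [[74.7 35.5 20. ]
 [72.9 72.6 20. ]]
scene sinks z18 [[72.6 54.9 18. ]
 [35.1 69.7 18. ]]
scene yellow patch inner corner z4, blue corner floor [[54.6 41.2  4. ]
 [43.8 59.4  4. ]]
wrist label [[75.6 38.6 20. ]]
```

Run:
```python
from rig import bot, cams, hand
print(bot.read_state()["clock"],bot.finish_job())
```

```text
the job is handed in; nothing more can be done
16.4917 None
```

I handed the job in at 16.5 s with the tray held still over the green mat: centre 155 mm above the bench, tilted 28° with the yellow corner lowest, all four parts gathered at it (farthest centres measured about 50 mm from the inner corner), nothing spilled, and the other items not touched.

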